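Square a blank tile into the corner of the decorating board

ROBOT

A 6-joint arm with a two-finger parallel gripper is mounted at the origin on the work surface. World frame = base frame: x ahead of the robot, y to its left, z up, the work surface at z = 0. Lengths are in m, angles in rad, forces in N, time in s.
With the tool pointing down it reaches from about 0.35 to 0.85 m from the base axis. Payload 8.1 kg.
Tool frame: the origin (TCP) lies at the very end of the fingers, on their centre line; the grasp point (between the pads) lies robot.grip_point_offset behind it (robot.grip_point_offset is the distance from the TCP to the grasp point, in m); z points along the fingers, y is the line along which they close (so a half turn about z gives the same grasp; the last joint's range is limited). The gripper opens to 93 mm and grips with 3 to 60 N. Pads are 15 mm wide; open, the fingers measure 128 mm over their backs; the gripper's body (75 mm by 188 mm) begins 65 mm behind the grasp point.
Start: joints at [1.141, 0.13, 1.488, -0, 1.523, -0.085], TCP at [0.203, 0.565, 0.188] pointing down, gripper open.
Joint ranges: [-2.96, 2.96], [-0.89, 2.26], [0.02, 2.5], [-1.34, 4.48], [0, 2.73], [-2.66, 2.66]. Speed limits (rad/s): [2.39, 2.39, 2.79, 3.14, 3.14, 3.14].

INTERFACE

Orientations are given as a rotation vector (axis times angle).
In Python, from plant import robot, eyes gives the robot as it stands. The module is installed in compiled form; this text tells all that it offers.
- The arm moves only by the tool apply_moves, never from a script. Its argument "steps" is one flat list of numbers, 7 for each row, row after row: the shift along the tool's x, y, z in units of 30 mm (1.0 is 30 mm), then the turn, a rotation vector about the tool's x, y, z in units of 6 degrees (1.0 is 6 degrees), then the opening in per cent of the stroke, from 0 (shut) to 100 (fully open). In form: [dx, dy, dz, ax, ay, az, fingers, dx, dy, dz, ax, ay, az, fingers, ...]. A call has 1 to 12 rows; each row shifts and turns the commanded pose from where the row before left it, along the tool's axes as they then stand; what a row does not reach is not made up. A row lasts 1/12 s, in which the tool goes at most 41.7 mm and 7.16 degrees, less where a joint would pass 70% of its speed; a pose out of reach is approached as far as the arm can. A call is refused whole if a number of a shift passes 1 or a number of a turn 1, either way. A call with a gripper value outside its range is refused whole. The fingers move at their own pace and stop on an object; "grip_force" is the grip in N (left out, the last holds). Time passes only in rows, so rows that do not move let the fingers close. It gives the time, the measured TCP pose, the force, the opening and the grip force at its end, in the units of the state.
- robot.read_state(): the state, without advancing time (a new reading comes with each control period).
- eyes.read_camera(name): name is "scene" or "top" or "wrist"; returns the picture (384x512x3 uint8, red, green, blue); there is no depth.
- eyes.calibration(name): a dict with "K" (3x3 intrinsics, pixels), "k1" (the pictures are not rectified: a ray, as slopes to the right and down, at radius r is drawn at 1 + k1 r^2 times it, then the intrinsics apply), "R" (3x3) and "t" (3): a world point X has camera coordinates R X + t. Camera axes: x right, y down, z forward; pixel columns grow to the right and rows downward; lengths in m; the calibration is good to about 2 mm. A picture is of the moment at which its call begins: read the wrist's pose just before it. calibration takes no time and is no camera call; for the wrist camera it gives the pose at the moment of the call.
- robot.close_job(): hands the job in; it is judged then, once.
Trained networks look in the newest picture that a camera, given by its name, has taken for a name from the list of things; names that differ only in an ending like _2 or _b are one class to them, and where a whole thing is asked for, a point or a joint stands for the part that bears it (a point fixed in the world has none). Each returns a list of dicts, best first, with "conf" (0 to 1); they miss things now and then, are a little off and sometimes report something else, mostly with a low value. They report only what shows in the picture. A call takes as long as a camera call. They do not tell look-alikes from the thing itself.
- eyes.search_frame(camera, thing): "rect" ([left, top, width, height] in pixels, round what is visible of it).
- eyes.place_of(camera, thing): "xy" ([column, row] in pixels: a listed point, or the origin of a listed thing).
The state is a dict: "t": time; "q": joint angles; "dq": joint speeds; "joint_torque": joint torques, N m; "tool_pos": TCP position; "orientation": TCP orientation; "force": force on the tool from outside, world axes, zero at the start; "wrist_torque": the same for the moment, N m; "opening": finger opening in m; "gripper_force": force on a finger pad.
Only numpy, scipy, OpenCV 4.12 (cv2) and the standard library are available. Lean on these libraries where they do the work, as an engineer would, in place of code of your own. Each camera call takes 0.05 s, during which the arm holds its last target. There are 200 camera calls.

TASK

Pick up the wooden pusher block and, holding it, gently nudge the white tile over the plywood board until its long edge is flush against the long metal fence and its short edge is flush against the short fence, snug in their corner. Push the tile only with the block, never with the gripper, and keep it flat on the board. Then stand the block upright fully on its round cork mat again, let go, and leave the tape ring and the jar where they are.

Things in the scene. Friction and masses are not known exactly. Their poses are not given: they have to be found in the camera images.
- board: Plywood squaring board, 340 x 280 x 18 mm, fixed; place and yaw (-1.7 to 0.15 rad) vary. Origin: centre of its underside, on the table; x along 340 mm, z up. Two aluminium fences, 25 mm wide, stand 10 mm above its top: the long one's inner face is at y = +110 mm (x from -160 to +155), the short one's at x = +130 mm (y from -75 to +110).
- corner (a point): The square inner corner where the two fence faces meet, on the board's top: at (130, 110, 18) mm in the board's frame, same axes as the board. The open board lies to its -x and -y.
- tile: White ceramic tile, 140 x 100 x 12 mm, 0.25 to 0.5 kg, fragile, lying flat on the board, at first clear of both fences and turned up to 0.3 rad from the board. Origin: centre of its underside; x along 140 mm. It slides under 1 to 4 N. Home in the corner, its origin is at (60, 60, 18) mm in the board's frame, axes parallel.
- tile_corner (a point): The underside corner of the tile at (+70, +50, 0) mm in its frame, the one that belongs in the fences' corner.
- pusher: Wooden pusher block, about 0.22 kg, upright on the mat: a flat-sided foot 60 x 60 mm, 25 mm tall, and on it a handle 40 mm along x, 26 mm along y, up to 105 mm above the underside. Origin: centre of its underside; z up. Grip across the 26 mm with the fingertips just above the foot; any side of the foot may push the tile, with less than 40 N.
- mat: Round cork mat, fixed, 150 mm across and 10 mm thick, where the pusher stands at first and at last. Origin: centre of its underside, on the table top.
- tape: Bystander: tape ring, 54 mm across, 20 mm tall, lying on the board near its (+x, -y) corner, about (125, -118) mm in the board's frame. Origin: centre of its underside.
- jar: Bystander: lidded jar, 60 mm across, 75 mm tall, standing about 130 mm from the mat's centre, on the mat's +y side. Origin: centre of its underside.
Things that resemble listed ones, but are neither listed nor needed, are in the scene too. Leave any purple look-alike of the pusher alone. Of the things that look like the mat, take the one that is farthest to the robot's right at the start.

How it is judged:
On the way, in this order (a step that is already met when the one before it is completed fails the run):
1. the pusher is held clear of the mat (contact force between the fingers and pusher above 0.5 N and not (contact force between pusher and mat above 0.1 N) and z of pusher in the frame of mat above 0.02 m), for 0.1 s.
2. the tile is flush against both fences, the pusher still in the gripper (contact force between the fingers and pusher above 0.5 N and x of tile_corner in the frame of corner above -0.0025 m and y of tile_corner in the frame of corner above -0.0025 m and angle between the x axis of tile and the x axis of board, either way round below 0.02 rad), for 0.2 s.
At the end, for the whole second after the job is handed in: The tile lies flat in the corner, its gap to each fence under 2.5 mm and its edges parallel to the fences within 0.02 rad; the pusher stands upright on the cork mat, its centre within 35 mm of the mat's centre, released and at rest (x of tile_corner in the frame of corner between -0.0025 and 0.003 m and y of tile_corner in the frame of corner between -0.0025 and 0.003 m and z of tile_corner in the frame of corner below 0.003 m and angle between the x axis of tile and the x axis of board, either way round below 0.02 rad and linear speed of each of tile, pusher below 0.01 m/s and horizontal distance between pusher and mat below 0.035 m and z of pusher in the frame of mat below 0.014 m and angle between pusher's own z axis and vertical below 0.06 rad); the robot touches nothing.
It fails at once if the gripper or arm touches the tile (contact force between any of the fingers, the arm and tile above 0.5 N).
It fails at once if the tile is rammed: more than 40 N between it and the pusher (contact force between pusher and tile above 40 N).
It fails at once if the tile is lifted or tipped off the board (angle between tile's own z axis and vertical above 0.12 rad or z of tile in the frame of board above 0.028 m).
It fails at once if the tape ring or the jar is shifted by more than 25 mm (distance of any of tape, jar from where it was at the start of the episode above 0.025 m).
It also fails if it takes over 58 s, if anything falls off the work surface, if the arm or the gripper's body presses on something with over 40 N, if the wrist force passes 120 N, or if a joint passes its speed limit or range.

## Working session

There is one attempt and no reset: what is moved stays moved. The work goes in short steps, Python scripts to look and compute and a tool call to move; the robot and the scene stay as the last step left them, time stands still between calls to the robot, and variables do not carry over. Pictures are saved under pics/ and viewed, at most 10 in all, crops included, and the job is handed in when it is done.

Besides the shell and the picture viewer there is one more tool, called after "Request:" as name(argument=value, ...), one argument or row to a line, values as JSON. apply_moves: Moves the arm, as the interface text tells. Its arguments: {"type":"object","properties":{"steps":{"type":"array"},"grip_force":{"type":"number"}},"required":["steps"]}

```bash
mkdir -p pics
cat > h.py <<'E'
import numpy as np, cv2
from plant import robot, eyes
def ray(cam,px,c=None):
    c=c or eyes.calibration(cam);K=np.array(c["K"]);k1=c["k1"];R=np.array(c["R"]);t=np.array(c["t"])
    d=np.array([(px[0]-K[0,2])/K[0,0],(px[1]-K[1,2])/K[1,1]]);u=d.copy()
    for _ in range(20): u=d/(1+k1*(u@u))
    return -R.T@t, R.T@np.array([u[0],u[1],1.])
def at(cam,px,z,c=None):
    o,v=ray(cam,px,c); return o+v*(z-o[2])/v[2]
def proj(cam,X,c=None):
    c=c or eyes.calibration(cam);K=np.array(c["K"]);p=np.array(c["R"])@np.array(X)+np.array(c["t"]);u=p[:2]/p[2];u=u*(1+c["k1"]*(u@u))
    return K[0,0]*u[0]+K[0,2],K[1,1]*u[1]+K[1,2]
def snap(cam,name):
    im=eyes.read_camera(cam);cv2.imwrite(f"pics/{name}.png",im[:,:,::-1]);return im
E
cat > a.py <<'E'
from h import *
Z=dict(board=0,corner=.018,tile=.018,tile_corner=.018,pusher=.01,mat=0,tape=.018,jar=0)
ims=[]
for cam in ("top","scene"):
    ims.append(snap(cam,cam+"0"))
    for n,z in Z.items():
        for d in eyes.place_of(cam,n)[:3]: print(cam,n,round(d["conf"],2),np.round(d["xy"],1),np.round(at(cam,d["xy"],z)[:2],4))
cv2.imwrite("pics/both.png",cv2.resize(np.vstack(ims),None,fx=.78,fy=.78)[:,:,::-1])
s=robot.read_state();print({k:np.round(s[k],3) for k in ("t","tool_pos","orientation","opening","force")},robot.grip_point_offset)
E
python3 a.py
```

```text
top board 0.71 [318.6 177.5] [ 0.5477 -0.1084]
top corner 0.97 [356.9 128.7] [ 0.681  -0.2147]
top tile_corner 0.6 [343.4 141.3] [ 0.6459 -0.1763]
top pusher 0.75 [171.8 197.4] [0.4951 0.2996]
top pusher 0.73 [197.6 148.5] [0.631  0.2289]
top mat 0.81 [128.6 282.9] [0.2631 0.4174]
top mat 0.78 [170.3 207.7] [0.4671 0.3057]
top tape 0.55 [376.3 208.8] [ 0.4581 -0.2606]
top jar 0.93 [123.1 215.4] [0.4471 0.436 ]
scene board 0.75 [379.4 151.9] [0.4435 0.4355]
scene corner 0.96 [163.2 283.4] [ 0.6758 -0.2193]
scene tile 0.97 [197.5 236.7] [ 0.5801 -0.1247]
scene tile_corner 0.7 [179.2 265.8] [ 0.6444 -0.18  ]
scene pusher 0.83 [341.5 171. ] [0.4888 0.2878]
scene pusher 0.64 [347.3 213.9] [0.6339 0.2226]
scene mat 0.79 [346.3 172.5] [0.4888 0.3035]
scene mat 0.58 [340.9 123.2] [0.2721 0.4074]
scene tape 0.56 [129.1 217.9] [ 0.4642 -0.2595]
scene jar 0.9 [378.8 150.5] [0.4372 0.4375]
{'t': np.float64(0.9), 'tool_pos': array([0.203, 0.565, 0.188]), 'orientation': array([ 0.539,  3.095, -0.   ]), 'opening': np.float64(0.093), 'force': array([-0.075, -0.66 , -0.401])} 0.0188
```

View pics/both.png

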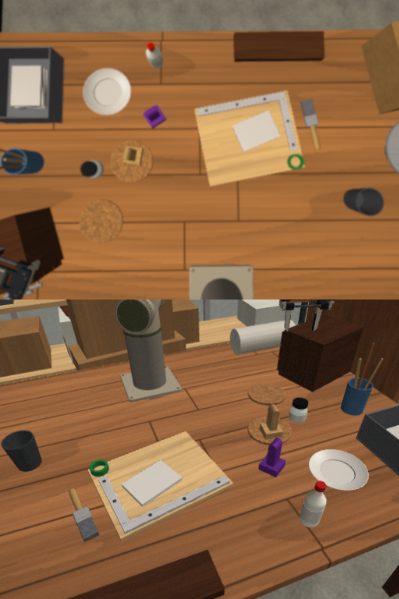

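Request:
apply_moves(
  steps=[0,0,-1,0,0,-0.8,100,0,0,-1,0,0,-0.8,100,0,0,-1,0,0,-0.8,100,0,0,-1,0,0,-0.9,100,-0.8,-1,0,0,0,0,100,-0.8,-1,0,0,0,0,100,-0.8,-1,0,0,0,0,100,-0.8,-1,0,0,0,0,100,-0.8,-1,0,0,0,0,100,-0.8,-1,0,0,0,0,100,-0.8,-1,0,0,0,0,100,-0.8,-1,0,0,0,0,100],
)

```text
t: 1.9
tool_pos: [0.3958, 0.3233, 0.3084]
orientation: [-0.002, 3.141, 0.001]
force: [0.2, 0.8, -0.0]
opening: 0.093
gripper_force: 0.0
```

```bash
cat > w.py <<'E'
from h import *
import sys
Z=dict(board=0,corner=.018,tile=.018,tile_corner=.018,pusher=.01,mat=0,tape=.018,jar=0)
s=robot.read_state();print({k:np.round(s[k],3) for k in ("t","tool_pos","orientation","opening","force")})
c=eyes.calibration("wrist");snap("wrist",sys.argv[1])
print("cam",np.round(-np.array(c["R"]).T@c["t"],3), "axis",np.round(np.array(c["R"])[2],3))
for n in sys.argv[2:]:
    for d in eyes.place_of("wrist",n)[:3]: print(n,round(d["conf"],2),np.round(d["xy"],1),np.round(at("wrist",d["xy"],Z[n],c)[:2],4))
E
python3 w.py w1 pusher mat jar board corner tile tile_corner
```

```text
{'t': np.float64(1.9), 'tool_pos': array([0.396, 0.323, 0.308]), 'orientation': array([-2.000e-03,  3.141e+00,  1.000e-03]), 'opening': np.float64(0.093), 'force': array([ 0.233,  0.765, -0.004])}
cam [0.319 0.323 0.505] axis [ 0.276 -0.001 -0.961]
pusher 0.83 [243.3 205. ] [0.4872 0.3038]
pusher 0.57 [203.5 268.5] [0.6196 0.224 ]
mat 0.73 [246.3 193.6] [0.4684 0.3092]
mat 0.71 [306.2  74.9] [0.262  0.4102]
jar 0.9 [315.7 182.3] [0.4467 0.4364]
board 0.71 [ 39.  230.1] [ 0.5447 -0.1048]
tile 0.66 [ 22.7 248.6] [ 0.577  -0.1336]
```

View pics/w1.png

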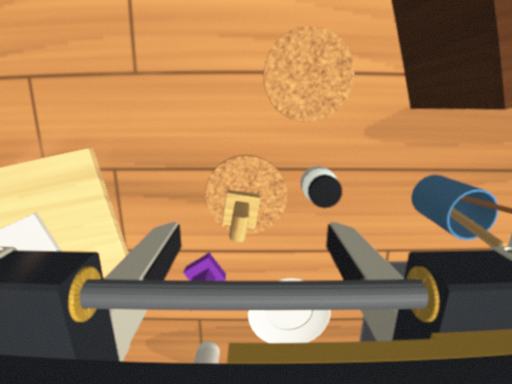

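Request:
apply_moves(
  steps=[-0.4,-0.3,1,0,0,0,100,-0.4,-0.3,1,0,0,0,100,-0.4,-0.1,1,0,0,0,100,0,0,0,0,0,0,100,0,0,0,0,0,0,100],
)

```text
t: 2.72
tool_pos: [0.4292, 0.304, 0.2165]
orientation: [0.002, -3.137, 0.003]
force: [-0.2, -0.2, 0.7]
opening: 0.0928
gripper_force: 0.0
```

```bash
python3 w.py w2 pusher mat jar; python3 -c "
import cv2
im=cv2.imread('pics/w2.png')[130:290,160:340];cv2.imwrite('pics/w2c.png',cv2.resize(im,None,fx=3.5,fy=3.5,interpolation=cv2.INTER_CUBIC))"
```

```text
{'t': np.float64(2.717), 'tool_pos': array([0.429, 0.304, 0.217]), 'orientation': array([ 2.000e-03, -3.137e+00,  3.000e-03]), 'opening': np.float64(0.093), 'force': array([-0.168, -0.2  ,  0.717])}
cam [0.354 0.304 0.413] axis [ 0.271 -0.003 -0.962]
pusher 0.96 [207.8 281.2] [0.6195 0.2285]
pusher 0.83 [250.7 202.1] [0.4839 0.2986]
mat 0.75 [336.1  44.7] [0.2658 0.413 ]
mat 0.62 [258.3 191.5] [0.4703 0.3099]
jar 0.92 [341.5 174.6] [0.4439 0.4338]
```

View pics/w2c.png

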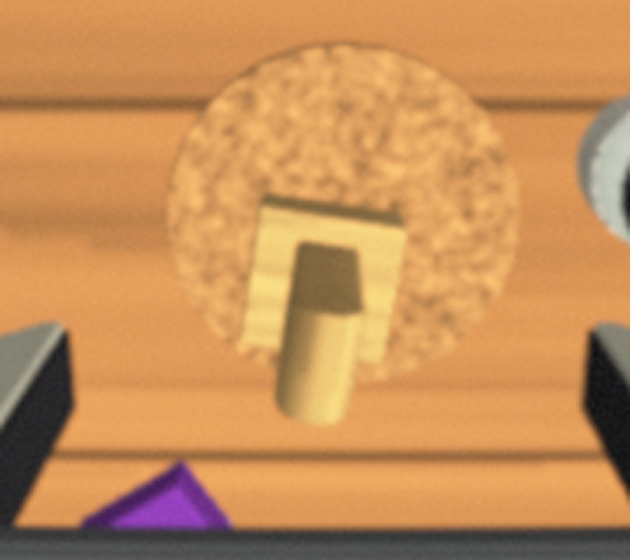

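Run:
```python
from h import *
P=np.array([at("wrist",(160+x/3.5,130+y/3.5),.035)[:2] for x,y in [(265,205),(405,230),(383,360),(243,345)]])
print(P.round(4),P.mean(0).round(4))
for i in range(4): d=P[(i+1)%4]-P[i]; print(np.hypot(*d).round(4),np.degrees(np.arctan2(d[1],d[0])).round(1))
M=[at("wrist",(160+x/3.5,130+y/3.5),.01)[:2] for x,y in [(167,210),(520,210),(342,42)]];print(np.round(M,4))
```

```text
[[0.4611 0.28  ]
 [0.4715 0.336 ]
 [0.5282 0.3282]
 [0.5215 0.2699]] [0.4956 0.3035]
0.0569 79.5
0.0573 -7.8
0.0587 -96.6
0.0612 170.5
[[0.4704 0.2367]
 [0.4701 0.3869]
 [0.3994 0.3107]]
```

Request:
apply_moves(
  steps=[-1,0,0,0,0,0.7,100,-1,0.2,0,0,0,0.7,100,0,0,1,0,0,0,100,0,0,1,0,0,0,100,0,0,1,0,0,0,100,0,0,1,0,0,0,100,0,0,0.6,0,0,0,100,0,0,0.5,0,0,0,100,0,0,0.4,0,0,0,100,0,0,0,0,0,0,100,0,0,0,0,0,0,100],
)

```text
t: 3.83
tool_pos: [0.4916, 0.3082, 0.054]
orientation: [0.228, 3.133, 0.001]
force: [1.1, -0.2, -0.5]
opening: 0.0927
gripper_force: 0.0
```

Request:
apply_moves(
  steps=[0,-0.2,0.25,0,0,0,100,0,0,0.23,0,0,0,100,0,0,0,0,0,0,100,0,0,0,0,0,0,0,0,0,0,0,0,0,0,0,0,0,0,0,0,0,0,0,0,0,0,0,0,0,0,0,0,0,0,0,0,0,0,0,0,0,0,0,0,0,0,0,0,0,0,0,0,0,0,0,0],
  grip_force=35,
)

```text
t: 4.75
tool_pos: [0.4905, 0.3018, 0.0388]
orientation: [0.229, 3.133, 0.0]
force: [0.3, -0.0, -0.5]
opening: 0.0443
gripper_force: 0.0
```

Request:
apply_moves(
  steps=[0,0,0,0,0,0,0,0,0,0,0,0,0,0,0,0,0,0,0,0,0,0,0,0,0,0,0,0,0,0,0,0,0,0,0,0,0,0,0,0,0,0],
)

```text
t: 5.25
tool_pos: [0.4904, 0.3016, 0.0386]
orientation: [-0.229, -3.133, 0.0]
force: [0.5, -0.9, -0.5]
opening: 0.0259
gripper_force: 34.9
```

Request:
apply_moves(
  steps=[0,0,-0.5,0,0,0,0,0,0,-1,0,0,0,0,0,0,-1,0,0,-0.8,0,0,0,-1,0,0,-0.8,0,0,0,-1,0,0,-0.8,0,0,0,-1,0,0,-0.7,0,0,-1,-0.6,0,0,0,0,0.2,-1,-0.6,0,0,0,0,0.2,-1,-0.6,0,0,0,0,0.2,-1,-0.6,0,0,0,0,0.2,-1,-0.6,0,0,0,0,0.2,-1,-0.6,0,0,0,0],
)

```text
t: 6.25
tool_pos: [0.4924, 0.118, 0.3122]
orientation: [0.281, -3.128, -0.0]
force: [0.2, -0.9, -2.0]
opening: 0.0259
gripper_force: 35.0
```

Request:
apply_moves(
  steps=[0.1,-1,0,0,0,0,0,0.1,-1,0,0,0,0,0,0.1,-1,0,0,0,0,0,0,-1,0,0,0,0,0,0,-1,0,0,0,0,0,0,-1,0,0,0,0,0,0,-1,0,0,0,0,0,0,0,0,0,0,0,0,0,0,0,0,0,0,0],
)

```text
t: 7.0
tool_pos: [0.5212, -0.0902, 0.3109]
orientation: [0.276, -3.128, -0.001]
force: [-0.0, 0.8, -2.3]
opening: 0.0257
gripper_force: 35.0
```

```bash
python3 w.py w3 board corner tile tile_corner tape pusher
python3 - <<'E'
import cv2
cv2.imwrite('pics/w3c.png',cv2.resize(cv2.imread('pics/w3.png'),(800,600),interpolation=cv2.INTER_CUBIC))
E
```

```text
{'t': np.float64(7.0), 'tool_pos': array([ 0.521, -0.09 ,  0.311]), 'orientation': array([ 2.760e-01, -3.128e+00, -1.000e-03]), 'opening': np.float64(0.026), 'force': array([-0.01 ,  0.822, -2.26 ])}
cam [ 0.446 -0.104  0.507] axis [ 0.27   0.048 -0.962]
corner 0.75 [172.6 231.8] [ 0.6874 -0.2154]
tile 0.86 [226.7 183.7] [ 0.5777 -0.1292]
tile_corner 0.86 [196.2 214. ] [ 0.6442 -0.1758]
tape 0.71 [157.7 102.7] [ 0.4605 -0.2632]
pusher 0.97 [400.  237.3] [0.6271 0.2161]
pusher 0.69 [251.7 200.8] [ 0.6039 -0.0796]
```

View pics/w3c.png

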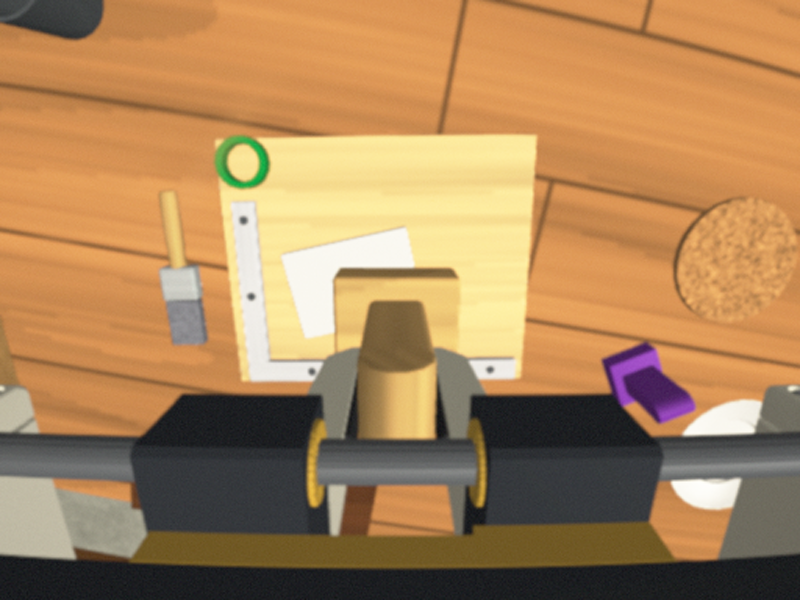

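```bash
cat > fit.py <<'E'
from h import *
from scipy.optimize import least_squares
from scipy.spatial.transform import Rotation as Ro
def fit(cam,pts,c=None,x0=(.547,-.107,-1.396)):
    c=c or eyes.calibration(cam)
    L=np.array([p[:3] for p in pts]);U=np.array([p[3:] for p in pts])
    def W(q): 
        C,S=np.cos(q[2]),np.sin(q[2]);return np.c_[q[0]+C*L[:,0]-S*L[:,1],q[1]+S*L[:,0]+C*L[:,1],L[:,2]]
    r=least_squares(lambda q:(np.array([proj(cam,X,c) for X in W(q)])-U).ravel(),x0,x_scale=(.01,.01,.1),loss='soft_l1')
    return r.x,r.fun.reshape(-1,2).round(1)
def inb(b,p):  # world xy -> board
    C,S=np.cos(b[2]),np.sin(b[2]);d=np.array(p[:2])-b[:2];return np.array([C*d[0]+S*d[1],-S*d[0]+C*d[1]])
E
python3 - <<'E'
from fit import *
f=512/800
B=[(.170,-.140,.018,217*f,139*f),(-.170,-.140,.018,536*f,135*f),(.130,.110,.028,269*f,360*f),(.130,-.075,.028,256*f,201*f),(-.160,.110,.028,516*f,358*f),(.170,.140,.018,243*f,381*f)]
b,r=fit("wrist",B);print("board",b.round(4),r.tolist())
T=[(.07,.05,.030,305*f,338*f),(.07,-.05,.030,281*f,253*f),(-.07,-.05,.030,407*f,227*f)]
t,r=fit("wrist",T,x0=(.58,-.13,-1.2));print("tile",t.round(4),r.tolist())
print("tile in board",inb(b,t).round(4),(t[2]-b[2]).round(3))
for q in ((.07,.05),(.07,-.05),(-.07,-.05),(-.07,.05)):
    a=t[2];print(inb(b,t[:2]+[np.cos(a)*q[0]-np.sin(a)*q[1],np.sin(a)*q[0]+np.cos(a)*q[1]]).round(4))
s=robot.read_state();tp=s["tool_pos"];z=tp[2]-.0036
for u in ((334,277),(460,277)):
    X=at("wrist",(u[0]*f,u[1]*f),z);d=X-tp;R=Ro.from_rotvec(s["orientation"]).as_matrix();print("foot back corner in tool",(R.T@d).round(4))
print("tcp in board",inb(b,tp).round(4), "tool y yaw",np.degrees(np.arctan2(R[1,1],R[0,1])).round(2),"board yaw deg",np.degrees(b[2]).round(2))
E
```

```text
board [ 0.5507 -0.1034 -1.3809] [[-1.1, -0.3], [1.4, -0.3], [0.7, 0.8], [-0.6, -0.1], [0.4, 0.7], [-0.6, -0.2]]
tile [ 0.5727 -0.1271 -1.1855] [[-0.1, -0.3], [0.1, 0.3], [-0.0, -0.0]]
tile in board [0.0274 0.0171] 0.195
[0.0863 0.0798]
[ 0.1057 -0.0183]
[-0.0316 -0.0455]
[-0.051   0.0526]
foot back corner in tool [ 0.0298 -0.0295  0.0036]
foot back corner in tool [0.0298 0.0287 0.0036]
tcp in board [-0.0207 -0.0258] tool y yaw 100.33 board yaw deg -79.12
```

Request:
apply_moves(
  steps=[1,-0.6,0,0,0,-0.1,0,1,-0.6,0,0,0,0,0,0,0,1,0,0,0,0,0,0,1,0,0,0,0,0,0,1,0,0,0,0,0,0,1,0,0,0,0,0,0,1,0,0,0,0,0,0,1,0,0,0,0,0,0,0.8,0,0,0,0,0,0,0.5,0,0,0,0,0,0,0,0,0,0,0],
)

```text
t: 8.27
tool_pos: [0.4662, -0.1336, 0.0886]
orientation: [0.298, -3.121, -0.005]
force: [-1.4, 0.2, -2.4]
opening: 0.026
gripper_force: 35.0
```

```bash
cat > p.py <<'E'
from fit import *
b=np.array([.5507,-.1034,-1.3809]);s=robot.read_state();R=Ro.from_rotvec(s["orientation"]).as_matrix()
print("board xy",inb(b,s["tool_pos"]).round(4),"z",round(s["tool_pos"][2],4),"yaw err deg",(np.degrees(np.arctan2(R[1,1],R[0,1])-b[2])-180).round(2),"tilt",R[:2,2].round(4),"Fboard",inb([0,0,b[2]],s["force"]).round(2),round(s["t"],2))
E
python3 p.py
```

```text
board xy [ 0.0137 -0.0887] z 0.0886 yaw err deg 0.01 tilt [-0.0062  0.0026] Fboard [-0.44 -1.34] 8.27
```

Request:
apply_moves(
  steps=[0,0,0.7,0,0,0,0,0,0,0.4,0,0,0,0,0,0,0.18,0,0,0,0,0,0,0,0,0,0,0,0,0,0,0,0,0,0],
)

```text
t: 8.68
tool_pos: [0.4693, -0.1353, 0.055]
orientation: [-0.297, 3.127, -0.0]
force: [-0.9, 0.4, -3.4]
opening: 0.026
gripper_force: 35.0
```

```bash
python3 p.py
```

```text
board xy [ 0.016 -0.086] z 0.055 yaw err deg -0.02 tilt [ 0.0002 -0.0001] Fboard [-0.57 -0.84] 8.68
```

Request:
apply_moves(
  steps=[0,0,0.14,0,0,0,0,-0.3,0,0,0,0,0,0,-0.2,0,0,0,0,0,0,-0.2,0,0,0,0,0,0,-0.2,0,0,0,0,0,0,-0.2,0,0,0,0,0,0,-0.2,0,0,0,0,0,0,-0.2,0,0,0,0,0,0,-0.2,0,0,0,0,0,0,-0.2,0,0,0,0,0,0,0,0,0,0,0,0,0],
)

```text
t: 9.6
tool_pos: [0.5267, -0.1246, 0.0504]
orientation: [-0.297, 3.126, -0.001]
force: [-0.4, -0.2, -1.5]
opening: 0.0257
gripper_force: 35.0
```

```bash
python3 p.py; python3 w.py w4 corner tile tile_corner
python3 - <<'E'
import cv2
cv2.imwrite('pics/w4c.png',cv2.resize(cv2.imread('pics/w4.png'),(800,600),interpolation=cv2.INTER_CUBIC))
E
```

```text
board xy [ 0.0163 -0.0275] z 0.0504 yaw err deg -0.03 tilt [ 0.0019 -0.0003] Fboard [ 0.1  -0.46] 9.6
{'t': np.float64(9.6), 'tool_pos': array([ 0.527, -0.125,  0.05 ]), 'orientation': array([-2.970e-01,  3.126e+00, -1.000e-03]), 'opening': np.float64(0.026), 'force': array([-0.432, -0.185, -1.535])}
cam [ 0.451 -0.14   0.247] axis [ 0.272  0.05  -0.961]
```

View pics/w4c.png

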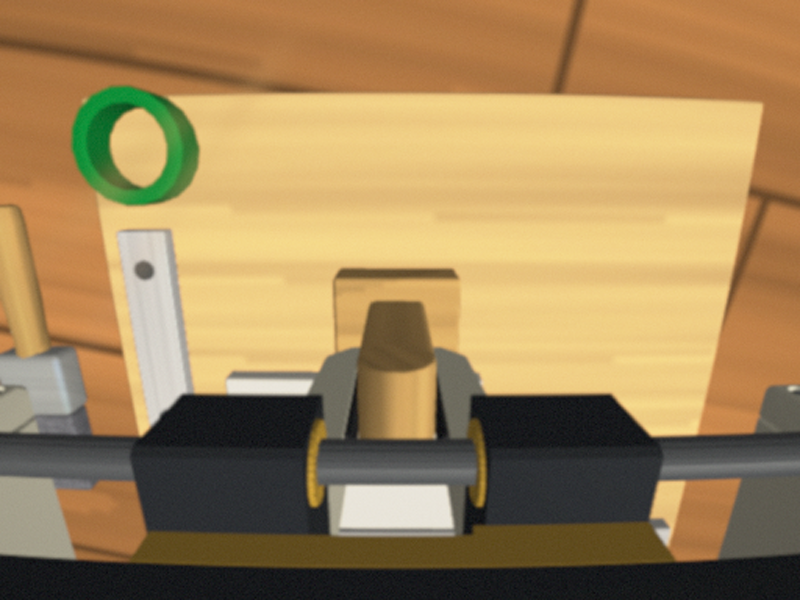

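Request:
apply_moves(
  steps=[-0.08,0,0,0,0,0,0,-0.08,0,0,0,0,0,0,-0.05,0,0,0,0,0,0,0,0,0,0,0,0,0],
)

```text
t: 10.13
tool_pos: [0.531, -0.1235, 0.05]
orientation: [0.297, -3.127, -0.0]
force: [-3.6, -0.7, -0.5]
opening: 0.0259
gripper_force: 35.0
```

```bash
python3 p.py
```

```text
board xy [ 0.016  -0.0232] z 0.05 yaw err deg -0.04 tilt [-0.0008 -0.0001] Fboard [ 0.01 -3.67] 10.13
```

Request:
apply_moves(
  steps=[-0.05,0,0,0,0,0,0,-0.04,0,0,0,0,0,0,0,0,0,0,0,0,0],
)

```text
t: 10.38
tool_pos: [0.5325, -0.1232, 0.0499]
orientation: [0.296, -3.124, -0.0]
force: [-8.9, -1.3, 2.3]
opening: 0.0257
gripper_force: 35.0
```

Request:
apply_moves(
  steps=[-0.04,0,0,0,0,0,0,-0.03,0,0,0,0,0,0,0,0,0,0,0,0,0],
)

```text
t: 10.63
tool_pos: [0.5343, -0.1228, 0.0499]
orientation: [0.296, -3.124, -0.0]
force: [-9.2, -2.4, 4.2]
opening: 0.0258
gripper_force: 35.0
```

Request:
apply_moves(
  steps=[-0.04,0,0,0,0,0,0,-0.03,0,0,0,0,0,0,0,0,0,0,0,0,0],
)

```text
t: 10.88
tool_pos: [0.5364, -0.1225, 0.05]
orientation: [0.296, -3.124, 0.0]
force: [-10.1, -1.3, 4.5]
opening: 0.0255
gripper_force: 35.0
```

```bash
python3 p.py
```

```text
board xy [ 0.016  -0.0176] z 0.05 yaw err deg -0.05 tilt [-0.0034 -0.0003] Fboard [ -0.64 -10.16] 10.88
```

```bash
python3 w.py w5 pusher
python3 - <<'E'
import cv2,numpy as np
a=cv2.imread('pics/w4.png');b=cv2.imread('pics/w5.png')
cv2.imwrite('pics/w5c.png',np.hstack([cv2.resize(x[150:350,50:330],None,fx=1.4,fy=2,interpolation=cv2.INTER_CUBIC) for x in (a,b)]))
E
```

```text
{'t': np.float64(10.883), 'tool_pos': array([ 0.536, -0.122,  0.05 ]), 'orientation': array([ 0.296, -3.124,  0.   ]), 'opening': np.float64(0.026), 'force': array([-10.099,  -1.294,   4.503])}
cam [ 0.462 -0.137  0.247] axis [ 0.267  0.05  -0.962]
pusher 0.89 [252.6 198.2] [ 0.5339 -0.1245]
```

View pics/w5c.png

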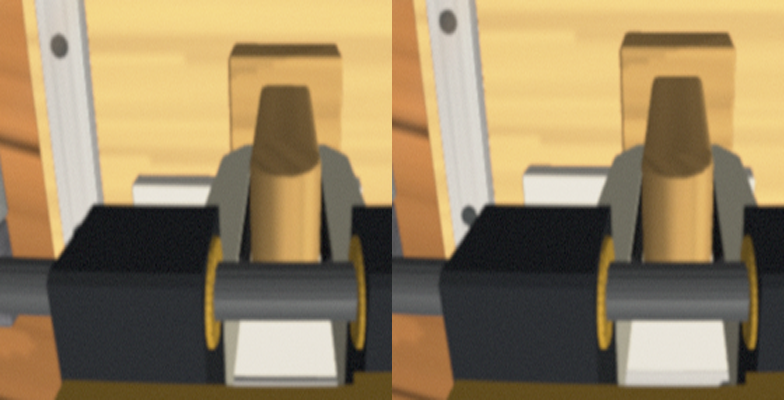

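Request:
apply_moves(
  steps=[0.2,0,0,0,0,0,0,1,0,-0.1,0,0,0,0,0.2,1,0,0,0,0,0,0,1,0,0,0,0,0,0,1,0,0,0,0,0,0,0.5,0,0,0,0,0,0,0,0,0,0,0,0],
  grip_force=60,
)

```text
t: 11.57
tool_pos: [0.4768, -0.024, 0.0532]
orientation: [-0.301, 3.126, 0.002]
force: [-0.1, 0.4, -2.7]
opening: 0.0257
gripper_force: 60.0
```

```bash
python3 p.py; python3 w.py w6 tile tile_corner corner
python3 - <<'E'
import cv2
cv2.imwrite('pics/w6c.png',cv2.resize(cv2.imread('pics/w6.png'),(800,600),interpolation=cv2.INTER_CUBIC))
E
```

```text
board xy [-0.0919 -0.0576] z 0.0532 yaw err deg 0.1 tilt [0.0012 0.0014] Fboard [-0.42  0.01] 11.57
{'t': np.float64(11.567), 'tool_pos': array([ 0.477, -0.024,  0.053]), 'orientation': array([-3.010e-01,  3.126e+00,  2.000e-03]), 'opening': np.float64(0.026), 'force': array([-0.073,  0.41 , -2.687])}
cam [ 0.402 -0.04   0.25 ] axis [ 0.271  0.053 -0.961]
tile 0.52 [158.7 251.7] [ 0.5394 -0.1005]
tile_corner 0.7 [ 61.6 350.6] [ 0.6795 -0.1942]
corner 0.94 [ 42.9 350.2] [ 0.6845 -0.2152]
```

View pics/w6c.png

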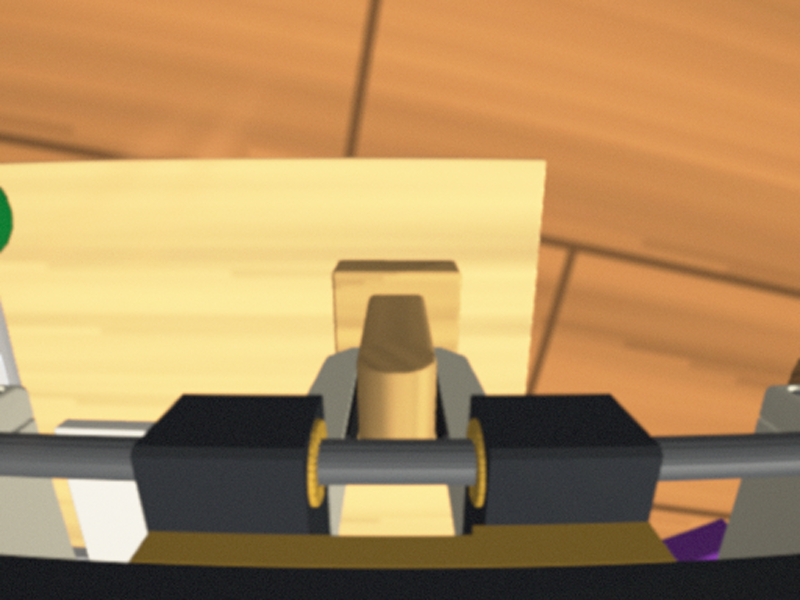

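Run:
```python
from fit import *
f=.64;b=np.array([.5507,-.1034,-1.3809])
s=robot.read_state();tp=s["tool_pos"];R=Ro.from_rotvec(s["orientation"]).as_matrix()
for u in ((334,271),(460,271)): print((R.T@(at("wrist",(u[0]*f,u[1]*f),tp[2]-.0036)-tp)).round(4))
for u in ((55,433),(152,432),(90,560)): print(inb(b,at("wrist",(u[0]*f,u[1]*f),.030)).round(4))
```

```text
[ 0.0327 -0.0294  0.0036]
[0.0327 0.0286 0.0035]
[0.1138 0.0111]
[0.0535 0.0088]
[0.1143 0.1077]
```

Request:
apply_moves(
  steps=[-1,0,0,0,0,0,0,-1,0,0,0,0,0,0,-1,0,0,0,0,0,0,-0.9,0,0,0,0,0,0,0,0,0.1,0,0,0,0,0,-0.6,0,0,0,0,0,0,-0.4,0,0,0,0,0,0,0,0,0,0,0,0],
)

```text
t: 12.43
tool_pos: [0.5978, -0.0373, 0.0498]
orientation: [0.293, -3.128, 0.001]
force: [0.0, 0.4, -2.8]
opening: 0.0252
gripper_force: 60.0
```

```bash
python3 p.py
```

```text
board xy [-0.056   0.0588] z 0.0498 yaw err deg -0.19 tilt [-0.0001 -0.0008] Fboard [-0.38  0.12] 12.43
```

Request:
apply_moves(
  steps=[0,-0.1,0,0,0,0,0,0,-0.1,0,0,0,0,0,0,-0.1,0,0,0,0,0,0,-0.1,0,0,0,0,0,0,0,0,0,0,0,0],
)

```text
t: 12.85
tool_pos: [0.5996, -0.0462, 0.0502]
orientation: [0.297, -3.127, -0.0]
force: [-0.5, 1.9, -1.7]
opening: 0.0258
gripper_force: 60.0
```

```bash
python3 p.py
```

```text
board xy [-0.0469  0.0588] z 0.0502 yaw err deg -0.03 tilt [-0.0002  0.0001] Fboard [-1.94 -0.18] 12.85
```

Request:
apply_moves(
  steps=[0,-0.08,0,0,0,0,0,0,-0.08,0,0,0,0,0,0,-0.05,0,0,0,0,0,0,0,0,0,0,0,0],
)

```text
t: 13.18
tool_pos: [0.6008, -0.052, 0.0502]
orientation: [0.297, -3.127, -0.001]
force: [-1.5, 4.1, -1.5]
opening: 0.0257
gripper_force: 60.0
```

```bash
python3 p.py
```

```text
board xy [-0.0411  0.0589] z 0.0502 yaw err deg -0.02 tilt [-0.0003  0.0004] Fboard [-4.27 -0.68] 13.18
```

Request:
apply_moves(
  steps=[0,-0.05,0,0,0,0,0,0,-0.03,0,0,0,0,0,0,0,0,0,0,0,0],
)

```text
t: 13.43
tool_pos: [0.6012, -0.0542, 0.0502]
orientation: [0.297, -3.127, -0.001]
force: [-2.2, 3.9, -1.2]
opening: 0.0258
gripper_force: 60.0
```

Request:
apply_moves(
  steps=[0,-0.04,0,0,0,0,0,0,-0.02,0,0,0,0,0,0,0,0,0,0,0,0],
)

```text
t: 13.68
tool_pos: [0.6016, -0.0559, 0.0502]
orientation: [0.297, -3.127, -0.001]
force: [-1.5, 4.4, -0.5]
opening: 0.0258
gripper_force: 60.0
```

```bash
python3 p.py
```

```text
board xy [-0.037  0.059] z 0.0502 yaw err deg -0.02 tilt [-0.0003  0.0005] Fboard [-4.62 -0.62] 13.68
```

Request:
apply_moves(
  steps=[0,-0.05,0,0,0,0,0,0,-0.03,0,0,0,0,0,0,0,0,0,0,0,0],
)

```text
t: 13.93
tool_pos: [0.6016, -0.0562, 0.0503]
orientation: [0.298, -3.126, -0.006]
force: [-3.5, 11.8, 3.0]
opening: 0.0259
gripper_force: 60.0
```

Request:
apply_moves(
  steps=[0,-0.04,0,0,0,0,0,0,-0.02,0,0,0,0,0,0,0,0,0,0,0,0],
)

```text
t: 14.18
tool_pos: [0.6017, -0.0564, 0.0504]
orientation: [0.298, -3.126, -0.01]
force: [-7.2, 18.0, 6.0]
opening: 0.0257
gripper_force: 60.0
```

Request:
apply_moves(
  steps=[0,0.15,0,0,0,0,0,0,0.5,0,0,0,0,0,0,0.5,-0.5,0,0,0,0,0,0,-1,0,0,0,0,0,0,-1,0,0,0,0,0.7,-0.5,-1,0,0,0,0,0.7,-0.5,-1,0,0,0,0,0.7,-0.5,-1,0,0,0,0,0.7,-0.5,-1,0,0,0,0,0.7,-0.2,-1,0,0,0,0,0.5,0,0,0,0,0,0,0,0,0,0,0,0,0],
)

```text
t: 15.18
tool_pos: [0.4904, -0.1156, 0.2786]
orientation: [-0.293, 3.123, -0.006]
force: [-0.0, -0.3, -3.5]
opening: 0.0257
gripper_force: 60.0
```

```bash
python3 p.py; python3 w.py w7 tile tile_corner corner
python3 - <<'E'
import cv2
cv2.imwrite('pics/w7c.png',cv2.resize(cv2.imread('pics/w7.png'),(800,600),interpolation=cv2.INTER_CUBIC))
E
```

```text
board xy [ 0.0006 -0.0615] z 0.2786 yaw err deg -0.16 tilt [ 0.0055 -0.0034] Fboard [ 0.34 -0.08] 15.18
{'t': np.float64(15.183), 'tool_pos': array([ 0.49 , -0.116,  0.279]), 'orientation': array([-0.293,  3.123, -0.006]), 'opening': np.float64(0.026), 'force': array([-0.012, -0.346, -3.456])}
cam [ 0.414 -0.13   0.475] axis [ 0.276  0.047 -0.96 ]
tile 0.57 [219.9 229.2] [ 0.6238 -0.152 ]
tile_corner 0.83 [179.3 249.2] [ 0.6762 -0.2177]
corner 0.75 [179.2 252.5] [ 0.6828 -0.2172]
```

View pics/w7c.png

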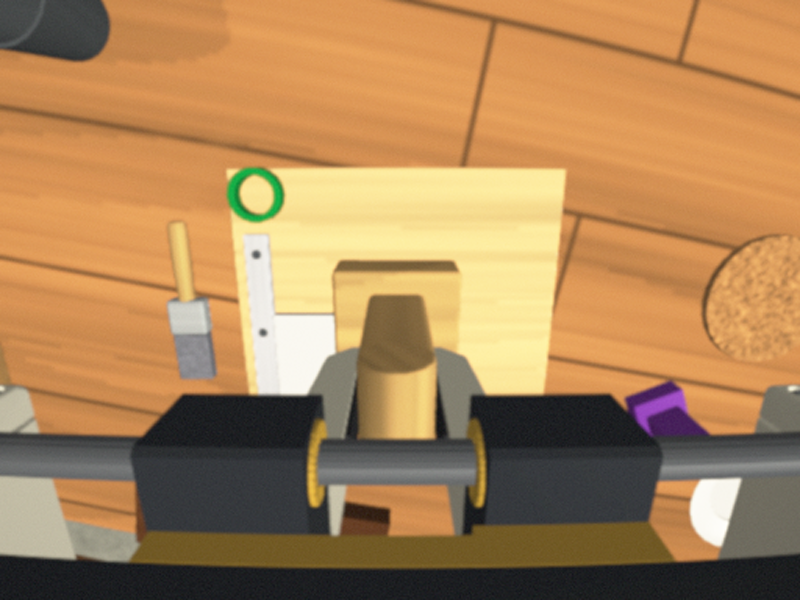

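Request:
apply_moves(
  steps=[0,-1,0.5,0,0,0,0,0,-1,0.8,0,0,0,0,0,0,1,0,0,0,0,0,0,1,0,0,0,0,0,0,1,0,0,0,0,0,0,1,0,0,0,0,0,0,1,0,0,0,0,0,0,0.6,0,0,0,0,0,0,0.4,0,0,0,0,0,0,0,0,0,0,0],
)

```text
t: 16.22
tool_pos: [0.4994, -0.1712, 0.0516]
orientation: [0.297, -3.121, -0.006]
force: [-0.4, -0.3, -2.7]
opening: 0.0258
gripper_force: 60.0
```

```bash
python3 p.py
```

```text
board xy [ 0.0569 -0.0632] z 0.0516 yaw err deg 0.01 tilt [-0.0067  0.0031] Fboard [ 0.2  -0.44] 16.22
```

Request:
apply_moves(
  steps=[-0.5,0,0,0,0,0,0,-0.5,0,0,0,0,0,0,-0.2,0,0,0,0,0,0,-0.1,0,0,0,0,0,0,-0.1,0,0,0,0,0,0,0,0,0,0,0,0,0],
)

```text
t: 16.72
tool_pos: [0.5436, -0.1651, 0.0566]
orientation: [-0.297, 3.127, -0.001]
force: [-0.4, 0.6, -2.4]
opening: 0.0258
gripper_force: 60.0
```

```bash
python3 p.py
```

```text
board xy [ 0.0592 -0.0186] z 0.0566 yaw err deg -0.01 tilt [ 0.0004 -0.0003] Fboard [-0.7  -0.29] 16.72
```

Request:
apply_moves(
  steps=[0.3,0,0,0,0,0,0,0,0,0.2,0,0,0,0,-0.15,0,0,0,0,0,0,-0.15,0,0,0,0,0,0,0,0,0,0,0,0,0],
)

```text
t: 17.13
tool_pos: [0.5439, -0.165, 0.0502]
orientation: [-0.297, 3.127, -0.0]
force: [-0.5, -0.1, -3.3]
opening: 0.0259
gripper_force: 60.0
```

Request:
apply_moves(
  steps=[-0.05,0,0,0,0,0,0,-0.03,0,0,0,0,0,0,0,0,0,0,0,0,0],
)

```text
t: 17.38
tool_pos: [0.5444, -0.1649, 0.0502]
orientation: [0.297, -3.125, 0.0]
force: [-7.4, -0.3, 2.1]
opening: 0.0258
gripper_force: 60.0
```

```bash
python3 p.py
```

```text
board xy [ 0.0593 -0.0178] z 0.0502 yaw err deg -0.03 tilt [-0.0028 -0.0004] Fboard [-1.09 -7.34] 17.38
```

Request:
apply_moves(
  steps=[-0.04,0,0,0,0,0,0,-0.02,0,0,0,0,0,0,0,0,0,0,0,0,0,0,0,0,0,0,0,0],
)

```text
t: 17.72
tool_pos: [0.5447, -0.1649, 0.0502]
orientation: [0.296, -3.122, 0.0]
force: [-13.2, -1.9, 8.3]
opening: 0.0254
gripper_force: 60.0
```

```bash
python3 p.py
```

```text
board xy [ 0.0593 -0.0175] z 0.0502 yaw err deg -0.04 tilt [-0.0056 -0.0006] Fboard [ -0.63 -13.32] 17.72
```

Request:
apply_moves(
  steps=[0.3,0,0,0,0,0,0,1,0,0,0,0,0,0,0.7,0,-0.7,0,0,0,0,0,0,-1,0,0,0,0,0,0,-1,0,0,0,0,0,0.5,-1,0,0,0,0,0,1,-0.7,0,0,0,0,-0.2,1,0,0,0,0,0,-0.2,1,0,0,0,0,0,-0.2,1,0,0,0,0,0,-0.2,1,0,0,0,0,0,-0.2,1,0,0,0,0,0],
)

```text
t: 18.72
tool_pos: [0.4811, 0.023, 0.1824]
orientation: [-0.297, 3.126, 0.0]
force: [0.3, -1.2, -2.4]
opening: 0.0257
gripper_force: 60.0
```

Request:
apply_moves(
  steps=[-0.2,1,0,0,0,0,0,-0.2,1,0,0,0,0,0,-0.2,1,0,0,0,0,0,-0.2,1,0,0,0,0,0,-0.2,1,0,0,0,0,0,-0.2,1,0,0,0,0,0,-0.2,1,0,0,0,0,0,0,1,0,0,0,0,0,0,0,0,0,0,0,0,0,0,0,0,0,0,0],
)

```text
t: 19.55
tool_pos: [0.4767, 0.2666, 0.182]
orientation: [0.302, -3.127, -0.0]
force: [-0.4, -0.5, -2.8]
opening: 0.0254
gripper_force: 60.0
```

```bash
python3 w.py w8 mat pusher jar
python3 - <<'E'
from fit import *
s=robot.read_state();R=Ro.from_rotvec(s["orientation"]).as_matrix();print((R.T@(np.array([.474,.311,.04])-s["tool_pos"])/.03).round(2))
import cv2
cv2.imwrite('pics/top1.png',eyes.read_camera("top")[90:250,200:420,::-1])
a=cv2.resize(cv2.imread('pics/w8.png'),(680,510));b=cv2.imread('pics/top1.png')
cv2.imwrite('pics/v8.png',cv2.resize(b,(770,560),interpolation=cv2.INTER_CUBIC))
for n in ("tile_corner","corner"):
  print(n,[(round(d["conf"],2),np.round(d["xy"],1)) for d in eyes.place_of("top",n)[:1]])
E
```

```text
{'t': np.float64(19.55), 'tool_pos': array([0.477, 0.267, 0.182]), 'orientation': array([ 0.302, -3.127, -0.   ]), 'opening': np.float64(0.025), 'force': array([-0.408, -0.541, -2.808])}
cam [0.402 0.251 0.378] axis [ 0.27   0.052 -0.961]
mat 0.91 [403.6  23.2] [0.2634 0.4109]
mat 0.87 [285.6 170.9] [0.4714 0.309 ]
pusher 0.62 [251.9 198.8] [0.5159 0.2711]
jar 0.91 [382.5 169.3] [0.4435 0.439 ]
[-0.18  1.55  4.74]
tile_corner [(0.97, array([357.3, 128.2]))]
corner [(0.92, array([358.4, 131.4]))]
```

View pics/v8.png

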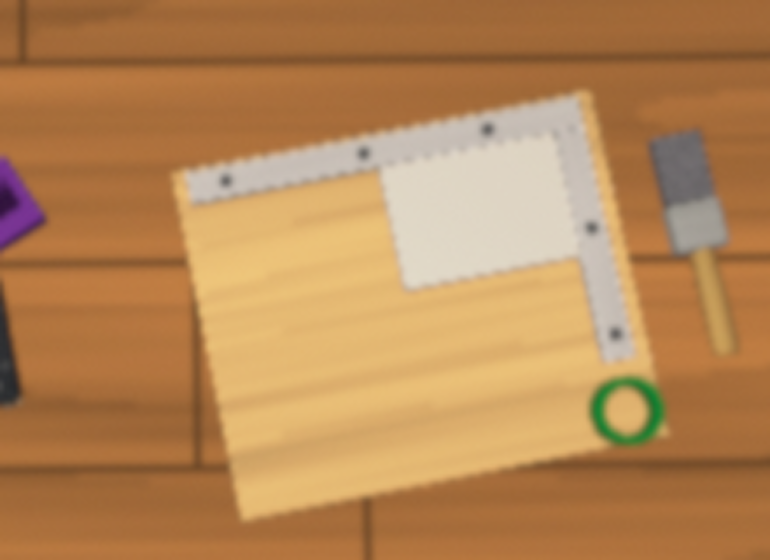

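Tile is snug against both fences. Place the block: target shift (-0.18, 1.55, 4.7).

Request:
apply_moves(
  steps=[-0.1,0.8,0,0,0,0,0,-0.1,0.8,0,0,0,0,0,0,0,1,0,0,0,0,0,0,1,0,0,0,0,0,0,1,0,0,0,0,0,0,0.7,0,0,0,0,0,0,0.4,0,0,0,0,0,0,0,0,0,0,0],
)

```text
t: 20.57
tool_pos: [0.4721, 0.3118, 0.0558]
orientation: [0.295, -3.123, 0.003]
force: [-0.5, 0.3, -2.4]
opening: 0.0257
gripper_force: 60.0
```

Request:
apply_moves(
  steps=[-0.05,0,0.25,0,0,0,0,0,0,0.15,0,0,0,0,0,0,0.08,0,0,0,0,0,0,0,0,0,0,0,0,0,0,0,0,0,0],
)

```text
t: 20.98
tool_pos: [0.4761, 0.314, 0.0455]
orientation: [-0.297, 3.126, 0.001]
force: [0.5, -0.8, -2.2]
opening: 0.0258
gripper_force: 60.0
```

Request:
apply_moves(
  steps=[0,-0.08,0.1,0,0,0,0,0,0,0.06,0,0,0,0,0,0,0,0,0,0,0,0,0,0,0,0,0,0],
)

```text
t: 21.32
tool_pos: [0.4759, 0.3113, 0.0398]
orientation: [0.297, -3.127, 0.0]
force: [-0.1, 0.5, -2.8]
opening: 0.0261
gripper_force: 60.0
```

Request:
apply_moves(
  steps=[0,0,0.05,0,0,0,0,0,0,0,0,0,0,0,0,0,0,0,0,0,0],
)

```text
t: 21.57
tool_pos: [0.4762, 0.3115, 0.0395]
orientation: [-0.297, 3.127, -0.0]
force: [-2.6, -2.2, 5.3]
opening: 0.0259
gripper_force: 60.0
```

Request:
apply_moves(
  steps=[0,0,0,0,0,0,45,0,0,0,0,0,0,70,0,0,0,0,0,0,80,0,0,0,0,0,0,80,0,0,0,0,0,0,80,0,0,0,0,0,0,80,0,0,0,0,0,0,80,0,0,0,0,0,0,80,0,0,-0.3,0,0,0,80,0,0,-0.7,0,0,0,80,0,0,-1,0,0,0,80,0,0,-1,0,0,0,80],
)

```text
t: 22.57
tool_pos: [0.4752, 0.3109, 0.1292]
orientation: [0.297, -3.126, 0.001]
force: [1.2, 0.8, 0.5]
opening: 0.0741
gripper_force: 0.0
```

Request:
apply_moves(
  steps=[0,0,-1,0,0,0,80,0,0,-1,0,0,0,80,0,0,-1,0,0,0,80,0.7,0,-1,0,0,0,80,0.7,0,0,0,0,0,80,0,0,0,0,0,0,80,0,0,0,0,0,0,80],
)

```text
t: 23.15
tool_pos: [0.4347, 0.3037, 0.2497]
orientation: [-0.298, 3.125, 0.001]
force: [0.2, -0.4, 0.5]
opening: 0.074
gripper_force: 0.0
```

```bash
python3 w.py w9 pusher mat jar
python3 - <<'E'
import cv2
cv2.imwrite('pics/w9c.png',cv2.resize(cv2.imread('pics/w9.png'),(800,600),interpolation=cv2.INTER_CUBIC))
E
```

```text
{'t': np.float64(23.15), 'tool_pos': array([0.435, 0.304, 0.25 ]), 'orientation': array([-2.980e-01,  3.125e+00,  1.000e-03]), 'opening': np.float64(0.074), 'force': array([ 0.204, -0.368,  0.5  ])}
cam [0.359 0.288 0.446] axis [ 0.272  0.052 -0.961]
pusher 0.72 [187.8 257.3] [0.6198 0.2235]
pusher 0.61 [253.5 182.3] [0.4681 0.3093]
mat 0.61 [347.8  60.7] [0.2641 0.4107]
jar 0.61 [333.  181.9] [0.4456 0.4363]
```

View pics/w9c.png

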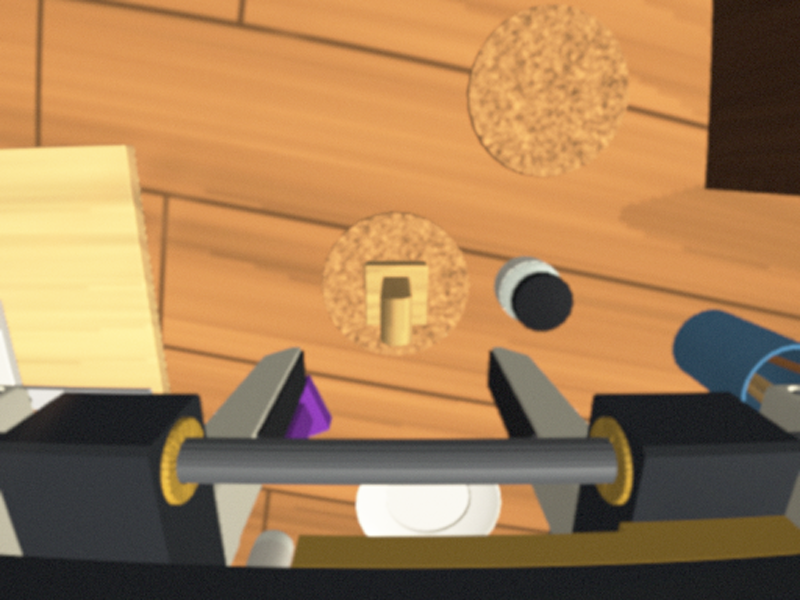

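The picture shows the block upright in the middle of the mat, with its foot near (396, 293), and the jar where it was at (540, 293).

```bash
python3 -c "
from plant import robot
print(robot.close_job())"
```

```text
the job is handed in; nothing more can be done
None
```

I handed the job in at about 23 s: in the last pictures the tile is snug against both fences, the block stands upright and released on the mat, and the tape ring and jar are where they were (no verdict came back).

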